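Blank sign plate from the stack to the stamping anvil

TASK

In the repair shop, slide the top plate of the stack of long blank sign plates out over the front end of its stand (the end nearest the robot), until a good third of it overhangs, pinch the overhanging part by its two long edges and carry the plate to the narrow steel stamping anvil. Lower it onto the anvil without dropping it, lying flat, centred and lengthwise along the anvil, and let go. Leave the stack of short plates as it is.

Things in the scene. Friction and masses are not known exactly. Their poses are not given: they have to be found in the camera images.
- long_plate_center (a point): Centre of the loose top plate of the long stack: smooth aluminium, 120 (x) x 60 (y) x 4 mm, 0.08 kg. At the start its ends are flush with the stand's within 4 mm, top face 54 mm above the table. The stand's cheeks shield its long edges until it overhangs. Closed fingertips pressing 5 to 20 N drag it along, for it slides easily; the pack below is held fast. It tips off at 60 mm of overhang.
- long_stand: Fixed dark wooden stand with the pack of long plates; origin at the centre of its underside, x along its length, z up. 120 mm long, 90 mm wide; pack top (the loose plate slides on it) 50 mm above the table. Along each side a cheek 12 mm wide, 53 mm high, 3 mm clear of the plate. Both ends open and upright, nothing projects; front end at x = -60 mm, facing roughly the robot.
- anvil: Fixed dark steel stamping anvil; origin at the centre of its underside, x along its length, z up. Block with flat top 110 (x) x 44 mm (y), 50 mm above the table, narrower than the plate so that fingers pass down beside it; foot 130 x 60 x 10 mm. The plate is to lie on top with its long axis along the anvil's x, either end first.
- short_plate_center (a point): Centre of the loose top plate of the other stack, of short plates 70 x 60 x 4 mm on a stand of the same make, 70 mm long. To be left where it is.

How it is judged:
By the outcome, as a careful person would: the job done as asked, in the order asked, and still so for the second after the job is handed in, with the robot touching nothing.
It also fails if it takes over 48 s, if anything falls off the work surface, if the arm or the gripper's body presses on something with over 40 N, if the wrist force passes 120 N, or if a joint passes its speed limit or range.

ROBOT

A 6-joint arm with a two-finger parallel gripper is mounted at the origin on the work surface. World frame = base frame: x ahead of the robot, y to its left, z up, the work surface at z = 0. Lengths are in mm, angles in rad, forces in N, time in s.
With the tool pointing down it reaches from about 350 to 775 mm from the base axis. Payload 7.3 kg.
Tool frame: the origin (TCP) lies at the very end of the fingers, on their centre line; the grasp point (between the pads) lies 19 mm behind it (pinch_z is the distance from the TCP to the grasp point, in mm); z points along the fingers, y is the direction in which the jaws open and shut (so a half turn about z gives the same grasp; the last joint's range is limited). The gripper opens to 92 mm and grips with 3 to 60 N. Pads are 19 mm wide; open, the fingers measure 130 mm over their backs; the gripper's body (75 mm by 190 mm) begins 47 mm behind the grasp point.
Start: joints at [-1.432, 0.342, 1.524, -0, 1.275, -0.146], TCP at [147.529, -503.865, 226.741] pointing down, gripper open.
Joint ranges: [-2.53, 2.53], [-0.77, 2.02], [0.04, 2.7], [-1, 4.14], [0.28, 2.66], [-3.11, 3.11]. Speed limits (rad/s): [2.57, 2.57, 3.14, 3.14, 3.14, 3.14].

INTERFACE

Orientations are given as [roll, pitch, yaw] about the fixed x, y, z axes, in that order (R = Rz(yaw) Ry(pitch) Rx(roll)).
In Python, from plant import * gives the robot as it stands.
- The arm moves only by the tool step_arm, never from a script. Its argument "moves" is one flat list of numbers, 7 for each row, row after row: the shift along the tool's x, y, z scaled (see below), then the turn, a rotation vector about the tool's x, y, z scaled (see below), then the closure, from -1 (fully open) to 1 (shut). A call has 1 to 8 rows; each row shifts and turns the pose as measured when the row begins, along the tool's axes as they then stand; what a row does not reach is not made up. The controller multiplies each number of a shift by 2 cm and each number of a turn by 4 degrees. A row lasts 1/12 s, in which the tool goes at most 41.7 mm and 7.16 degrees, less where a joint would pass 70% of its speed; a pose out of reach is approached as far as the arm can. A call with a number of a shift or a turn outside -1 to 1 is refused whole. A call with a gripper value outside its range is refused whole. The fingers move at their own pace and stop on an object; the grip force is fixed at half the most. Time passes only in rows, so rows that do not move let the fingers close. It gives the time, the measured TCP pose, the force and the opening at its end, in the units of the state.
- get_obs(): the state, without advancing time (a new reading comes with each control period).
- capture(name): name is "scene" or "top"; returns the picture (400x640x3 uint8, red, green, blue); there is no depth.
- get_calibration(name): a dict with "mtx" (3x3 intrinsics, pixels), "k1" (the pictures are not rectified: a ray, as slopes to the right and down, at radius r is drawn at 1 + k1 r^2 times it, then the intrinsics apply), "eye" and "orientation" of the camera in the world. Camera axes: x right, y down, z forward; pixel columns grow to the right and rows downward; lengths in mm; the calibration is good to about 2 mm. A picture is of the moment at which its call begins. get_calibration takes no time and is no camera call.
- close_job(): hands the job in, once; it reports no verdict.
The state is a dict: "time": time; "joint_positions": joint angles; "dq": joint speeds; "tau": joint torques, N m; "tool_pos": TCP position; "tcp_rot": TCP orientation; "contact_force": force on the tool from outside, world axes, zero at the start; "moment": the same for the moment, N m; "grip_width": finger opening in mm.
Only numpy, scipy, OpenCV 4.12 (cv2) and the standard library are available. Lean on these libraries where they do the work, as an engineer would, in place of code of your own. Each camera call takes 0.05 s, during which the arm holds its last target.

## Working session

There is one attempt and no reset: what is moved stays moved. The work goes in short steps, Python scripts to look and compute and a tool call to move; the robot and the scene stay as the last step left them, time stands still between calls to the robot, and variables do not carry over. Pictures are saved under pics/ and viewed, and the job is handed in when it is done.

Besides the shell and the picture viewer there is one more tool, called after ">>>" as a command line: name --argument value ..., lists and objects as JSON in quotes. step_arm: Moves the arm, as the interface text tells. Shifts and turns lie within -1 to 1; 1 stands for 2 cm of shift or 4 degrees of turn. Its arguments: {"type":"object","properties":{"moves":{"type":"array"}},"required":["moves"]}

```bash
ls; mkdir -p pics
python3 - <<'E'
from plant import *
import cv2
print(get_obs())
for n in("scene","top"):
    print(n,get_calibration(n)); cv2.imwrite(f"pics/{n}0.png",capture(n)[:,:,::-1])
E
```

```text
pics
{'time': 0.0, 'joint_positions': array([-1.43196897e+00,  3.42723981e-01,  1.52501908e+00, -1.70983133e-05,
        1.27540616e+00, -1.46012188e-01]), 'dq': array([-0.00100781, -0.00058154,  0.00127531, -0.00012303, -0.0014636 ,
       -0.00099428]), 'tau': array([ 1.32117730e-03, -4.31239271e+01, -2.44222820e+01,  7.18768453e-02,
        5.58445835e-02, -1.37068182e-04]), 'tool_pos': array([ 147.47941626, -503.43099569,  226.04359758]), 'tcp_rot': array([-3.14005028e+00, -2.10294046e-04,  2.84844374e-01]), 'contact_force': array([ 0.08054692, -0.44752072, -0.26012169]), 'moment': array([-0.00234883, -0.02705853,  0.01631905]), 'grip_width': 91.52804835003938}
scene {'mtx': array([[476.80700717,   0.        , 323.17571267],
       [  0.        , 476.80700717, 201.92478484],
       [  0.        ,   0.        ,   1.        ]]), 'k1': -0.14827654486915673, 'eye': array([1325.77598792, -277.66651114,  629.27831698]), 'orientation': array([-2.17052454, -0.01951609,  1.21723028])}
top {'mtx': array([[368.16334128,   0.        , 323.25684117],
       [  0.        , 368.16334128, 202.0266438 ],
       [  0.        ,   0.        ,   1.        ]]), 'k1': -0.01233726419878298, 'eye': array([409.11838605,   9.98935835, 864.78682987]), 'orientation': array([-2.92587106,  0.00633793, -1.68892241])}
```

View pics/scene0.png

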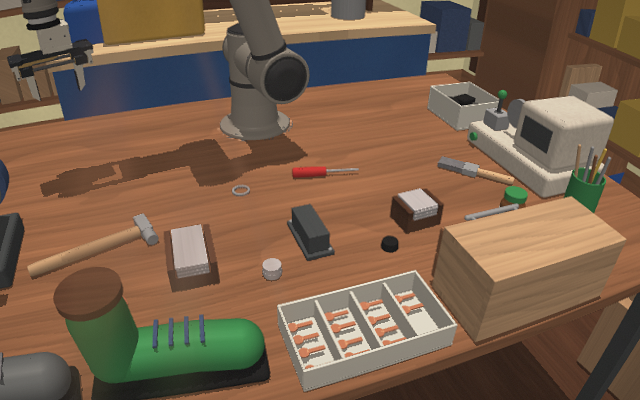

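View pics/top0.png

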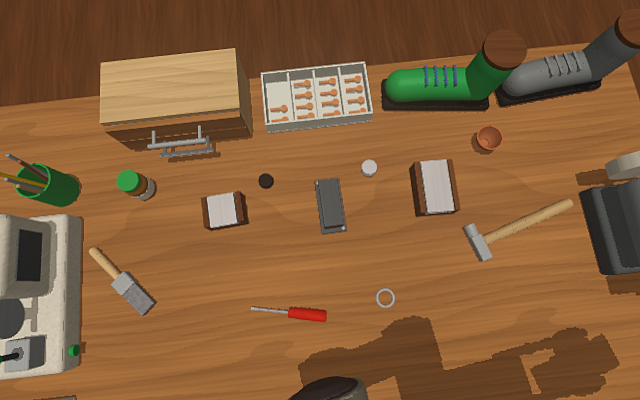

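The long stack is near (437,187) in the top view and (190,250) in the scene view. The anvil is near (331,205) and the short stack near (224,210). Next I'll segment the plate and the anvil.

```bash
cat > h.py <<'E'
from plant import *
import cv2, numpy as np
from scipy.spatial.transform import Rotation as R
def ray(n,uv):
    c=get_calibration(n); d=np.array([c["k1"],0,0,0,0.])
    p=cv2.undistortPoints(np.float64(uv).reshape(-1,1,2),c["mtx"],d).reshape(-1,2)
    return c["eye"], np.c_[p,np.ones(len(p))]@R.from_euler("xyz",c["orientation"]).as_matrix().T
def onz(n,uv,z):
    e,d=ray(n,uv); return e+d*((z-e[2])/d[:,2])[:,None]
def proj(n,P):
    c=get_calibration(n); M=R.from_euler("xyz",c["orientation"]).as_matrix()
    q=(np.float64(P).reshape(-1,3)-c["eye"])@M
    return cv2.projectPoints(q,np.zeros(3),np.zeros(3),c["mtx"],np.array([c["k1"],0,0,0,0.]))[0].reshape(-1,2)
def crop(n,im,x,y,w,h,s,out):
    c=cv2.resize(im[y:y+h,x:x+w],None,fx=s,fy=s,interpolation=cv2.INTER_NEAREST); cv2.imwrite(out,c[:,:,::-1])
E
python3 - <<'E'
from h import *
a=cv2.imread("pics/top0.png")[:,:,::-1]; b=cv2.imread("pics/scene0.png")[:,:,::-1]
crop("",a,300,150,170,100,4,"pics/c1.png"); crop("",b,150,190,190,110,4,"pics/c2.png")
for n,im,seed in(("top",a,(437,187)),("scene",b,(190,250))):
    hsv=cv2.cvtColor(im,cv2.COLOR_RGB2HSV); print(n,im[seed[1],seed[0]],hsv[seed[1],seed[0]])
E
```

```text
top [184 175 168] [ 13  22 184]
scene [188 173 165] [ 10  31 188]
```

View pics/c1.png

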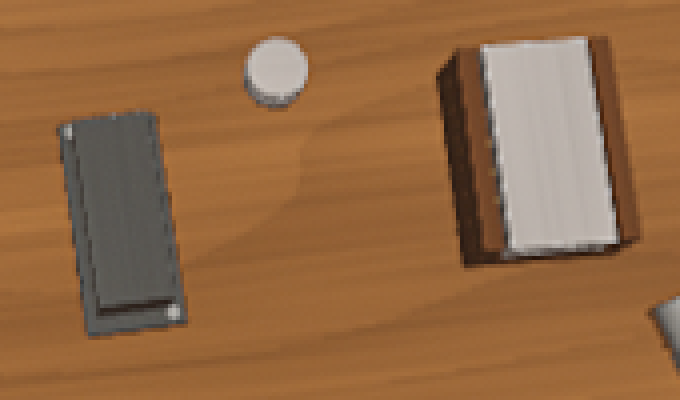

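View pics/c2.png

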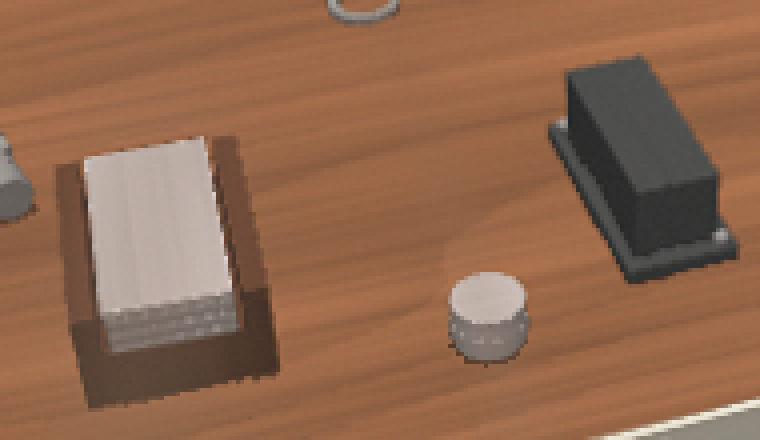

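Run:
```python
from h import *
def rep(nm,P):
    P=P[:,:2]; c=P.mean(0); L=[np.linalg.norm(P[i]-P[(i+1)%4]) for i in range(4)]
    e=[P[(i+1)%4]-P[i] for i in range(4)]; l=e[0]-e[2] if L[0]+L[2]>L[1]+L[3] else e[1]-e[3]
    print(nm,c.round(1),np.round(L,1),"yaw",round(np.degrees(np.arctan(l[1]/l[0])),2))
ims={n:cv2.imread(f"pics/{n}0.png")[:,:,::-1] for n in("top","scene")}
# plates via mask -> world rectangle on plane
for n,roi,nm in(("top",(405,150,465,225),"long"),("top",(195,180,255,235),"short")):
    im=ims[n]; hsv=cv2.cvtColor(np.ascontiguousarray(im),cv2.COLOR_RGB2HSV)
    m=((hsv[...,1]<60)&(hsv[...,2]>125)).astype(np.uint8); k=np.zeros_like(m); x0,y0,x1,y1=roi;k[y0:y1,x0:x1]=1;m*=k
    m=cv2.morphologyEx(m,cv2.MORPH_OPEN,np.ones((3,3)))
    c=max(cv2.findContours(m,cv2.RETR_EXTERNAL,cv2.CHAIN_APPROX_NONE)[0],key=cv2.contourArea).reshape(-1,2)
    P=onz(n,c,54)[:,:2].astype(np.float32); r=cv2.minAreaRect(P); print(nm,r); rep(nm,cv2.boxPoints(r))
o1=np.array([300,150]);o2=np.array([150,190])
f=lambda q,o:np.array(q)/4+o-.5
rep("long top",onz("top",f([(481,46),(587,38),(617,242),(508,250)],o1),54))
rep("long scn",onz("scene",f([(84,156),(206,138),(234,290),(104,310)],o2),54))
rep("anv top",onz("top",f([(75,119),(155,113),(174,300),(98,308)],o1),50))
rep("anv foot",onz("top",f([(59,124),(157,113),(187,322),(88,336)],o1),10))
rep("anv scn",onz("scene",f([(567,72),(643,57),(717,175),(637,192)],o2),50))
rep("stand top outer",onz("top",f([(457,48),(608,37),(639,240),(485,255)],o1),53))
rep("stand scn outer",onz("scene",f([(55,166),(238,136),(268,290),(74,323)],o2),53))
```

```text
long ((594.1589965820312, -266.9138488769531), (61.034488677978516, 121.82027435302734), 87.77661895751953)
long [ 594.2 -266.9] [121.8  61.  121.8  61. ] yaw -2.22
short ((596.6739501953125, 224.06158447265625), (72.76969146728516, 60.19536209106445), 3.6786863803863525)
short [596.7 224.1] [60.2 72.8 60.2 72.8] yaw 3.68
long top [ 594.6 -266.4] [ 61.8 120.4  61.6 120.2] yaw -2.82
long scn [ 592.6 -267.3] [ 60.7 118.9  58.4 118.5] yaw -1.82
anv top [585.8 -23.1] [ 46.1 109.   42.7 110.3] yaw -0.79
anv foot [586.6 -22.1] [ 59.4 127.9  58.4 129.5] yaw 0.82
anv scn [586.6 -22.7] [ 42.6 108.2  41.5 107.8] yaw 0.93
stand top outer [ 594.3 -266.1] [ 88.  120.1  87.4 122. ] yaw -2.57
stand scn outer [ 595.4 -266.9] [ 91.1 120.6  87.1 119.6] yaw -1.83
```

Measurements from both views agree:
- **Long plate:** centre about (594, -267), yaw about -2.2°.
- **Anvil:** about (586, -22.6), yaw about +0.5°.

I'm moving above the plate with the fingers closing on the way.

>>> step_arm --moves '[1,-0.4,0,0,0,0.9,1,1,-0.4,0,0,0,0.9,1,1,-0.5,0,0,0,0.9,1,1,-0.5,0,0,0,0.9,1,1,-0.5,0,0,0,0.9,1,1,-0.5,0,0,0,0,1,1,-0.5,0,0,0,0,1,1,-0.5,0,0,0,0,1]'

```text
time: 0.77
tool_pos: [301.9, -412.2, 222.7]
tcp_rot: [-3.134, 0.004, -0.054]
contact_force: [-0.5, -0.7, 0.3]
grip_width: 42.9
```

```bash
cat > go.py <<'E'
import sys
from h import *
def show(x,y,z,yaw):
    o=get_obs(); M=R.from_euler("xyz",o["tcp_rot"]).as_matrix()
    T=(R.from_euler("z",yaw,degrees=True)*R.from_euler("x",np.pi)).as_matrix()
    d=M.T@(np.array([x,y,z])-o["tool_pos"]); r=R.from_matrix(M.T@T).as_rotvec(degrees=True)
    print("t",round(o["time"],2),"pos",o["tool_pos"].round(1),"rpy",np.degrees(o["tcp_rot"]).round(2),"F",o["contact_force"].round(1),"w",round(o["grip_width"],1))
    print("units shift",(d/20).round(2),"turn",(r/4).round(2))
if __name__=="__main__": show(*map(float,sys.argv[1:5]))
E
python3 go.py 618 -268 90 -2.2
```

```text
t 0.77 pos [ 301.9 -412.2  222.7] rpy [-179.57    0.25   -3.08] F [-0.5 -0.7  0.3] w 42.9
units shift [15.42 -8.    6.63] turn [-0.11  0.06 -0.22]
```

>>> step_arm --moves '[1,-0.5,0.2,-0.1,0.05,-0.2,1,1,-0.5,0.3,0,0,0,1,1,-0.5,0.3,0,0,0,1,1,-0.5,0.3,0,0,0,1,1,-0.5,0.3,0,0,0,1,1,-0.5,0.3,0,0,0,1,1,-0.5,0.3,0,0,0,1,1,-0.5,0.3,0,0,0,1]'

```text
time: 1.43
tool_pos: [472.3, -333.1, 173.0]
tcp_rot: [-3.139, 0.003, -0.039]
contact_force: [0.5, -0.4, 0.1]
grip_width: 0.4
```

```bash
python3 go.py 618 -268 90 -2.2
```

```text
t 1.43 pos [ 472.3 -333.1  173. ] rpy [-179.86    0.18   -2.24] F [ 0.5 -0.4  0.1] w 0.4
units shift [ 7.17 -3.52  4.14] turn [-0.03  0.05 -0.01]
```

>>> step_arm --moves '[1,-0.5,0.5,0,0,0,1,1,-0.5,0.5,0,0,0,1,1,-0.5,0.5,0,0,0,1,1,-0.5,0.5,0,0,0,1,1,-0.5,0.5,0,0,0,1,1,-0.5,0.5,0,0,0,1,0.8,-0.4,0.5,0,0,0,1,0.3,-0.1,0.3,0,0,0,1]'

```text
time: 2.1
tool_pos: [624.0, -260.8, 88.3]
tcp_rot: [-3.135, 0.009, -0.036]
contact_force: [-0.7, 0.6, 0.1]
grip_width: 0.4
```

```bash
python3 go.py 618 -268 57 -2.2
```

```text
t 2.1 pos [ 624.  -260.8   88.3] rpy [-179.64    0.51   -2.07] F [-0.7  0.6  0.1] w 0.4
units shift [-0.27  0.38  1.56] turn [-0.09  0.13  0.03]
```

>>> step_arm --moves '[-0.1,0.3,0.4,-0.1,0.1,0,1,0,0,0.4,0,0,0,1,0,0,0.3,0,0,0,1,0,0,0.2,0,0,0,1,0,0,0,0,0,0,1]'

```text
time: 2.52
tool_pos: [620.2, -265.4, 56.9]
tcp_rot: [-3.139, 0.008, -0.034]
contact_force: [0.2, -0.1, 0.0]
grip_width: 0.7
```

```bash
python3 go.py 618 -268 55 -2.2
```

```text
t 2.52 pos [ 620.2 -265.4   56.9] rpy [-179.88    0.44   -1.97] F [ 0.2 -0.1  0. ] w 0.7
units shift [-0.11  0.13  0.09] turn [-0.03  0.11  0.06]
```

>>> step_arm --moves '[0,0.1,0.1,0,0.1,0,1,0,0,0.05,0,0,0,1,0,0,0.05,0,0,0,1]'

```text
time: 2.77
tool_pos: [620.0, -268.7, 54.3]
tcp_rot: [-3.14, -0.002, -0.036]
contact_force: [-0.9, 1.7, 6.8]
grip_width: 0.1
```

Contact at z≈54 with about 7 N. I'm dragging carefully now.

>>> step_arm --moves '[0,0,0.06,0,0,0,1,-0.2,0,0.06,0,0,0,1,-0.2,0,0.06,0,0,0,1]'

```text
time: 3.02
tool_pos: [614.4, -269.8, 54.3]
tcp_rot: [3.14, -0.009, -0.036]
contact_force: [1.0, -0.5, 5.0]
grip_width: 0.5
```

>>> step_arm --moves '[-0.3,-0.05,0.1,0,-0.1,0,1,-0.3,0,0.1,0,0,0,1,-0.3,0,0.1,0,0,0,1]'

```text
time: 3.27
tool_pos: [600.9, -270.5, 54.3]
tcp_rot: [3.133, -0.018, -0.036]
contact_force: [3.1, 2.2, 8.1]
grip_width: 0.4
```

```bash
python3 - <<'E'
from h import *
im=capture("top"); cv2.imwrite("pics/top1.png",im[:,:,::-1]); crop("",im,380,130,120,100,5,"pics/c3.png")
E
python3 go.py 618 -268 55 -2.2
```

```text
t 3.32 pos [ 600.  -270.4   54.3] rpy [179.5   -0.98  -2.09] F [1.5 0.3 8.3] w 0.4
units shift [ 0.89 -0.15 -0.02] turn [ 0.12 -0.24  0.03]
```

View pics/c3.png

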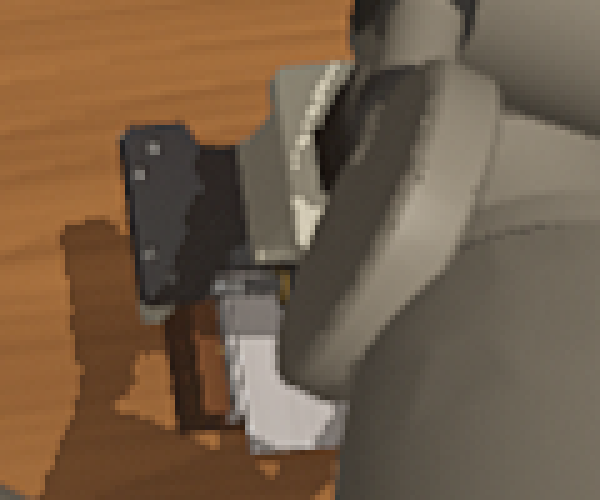

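The top view is partly hidden, but the plate's front edge is visible at about (432,220) and has moved past the stand's front. I'll measure that point.

Run:
```python
from h import *
print(onz("top",[(380+252/5,130+453/5),(380+335/5,130+450/5)],54)); 
print(onz("top",[(380+185/5,130+428/5)],53))
im=capture("scene"); cv2.imwrite("pics/scene1.png",im[:,:,::-1]); crop("",im,130,170,150,130,5,"pics/c4.png")
```

```text
[[ 515.6238465  -237.88278708   54.        ]
 [ 512.54280436 -274.87751701   54.        ]]
[[ 530.4958944  -210.45009971   53.        ]]
```

View pics/c4.png

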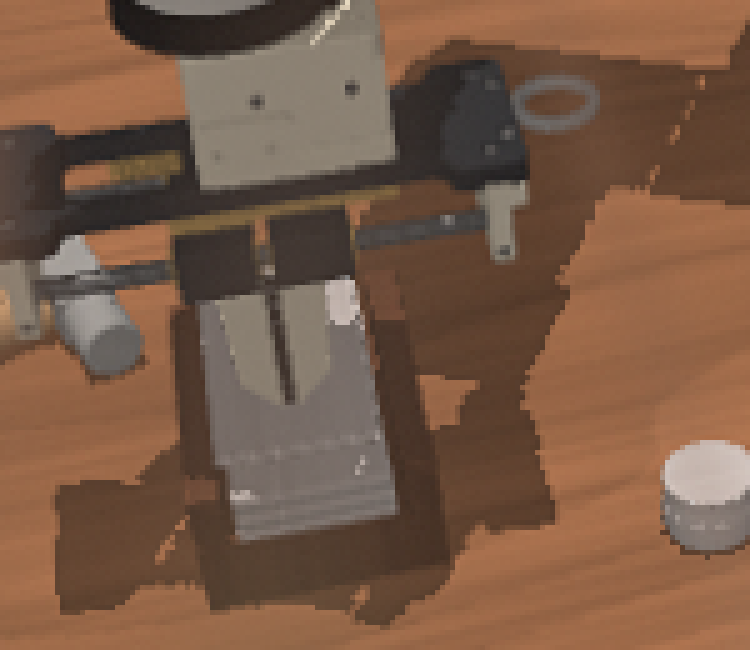

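The plate moved about 20 mm without slip; its rear edge shows as a faint line at about (190,262) in the scene view. I'm continuing about 25 mm further.

>>> step_arm --moves '[-0.2,-0.05,0.1,0.1,-0.2,0,1,-0.3,-0.05,0.1,0.05,-0.1,0,1,-0.3,0,0.1,0,-0.1,0,1,-0.3,0,0.1,0,-0.1,0,1]'

```text
time: 3.7
tool_pos: [583.8, -270.2, 54.3]
tcp_rot: [3.135, 0.0, -0.037]
contact_force: [2.5, 2.2, 8.5]
grip_width: 0.5
```

```bash
python3 go.py 574 -268 55 -2.2
```

```text
t 3.7 pos [ 583.8 -270.2   54.3] rpy [179.64   0.    -2.11] F [2.5 2.2 8.5] w 0.5
units shift [-0.49 -0.09 -0.04] turn [0.09 0.   0.02]
```

>>> step_arm --moves '[-0.3,-0.05,0.1,0.1,0,0,1,-0.2,0,0.1,0,0,0,1,0,0,0.05,0,0,0,1]'

```text
time: 3.95
tool_pos: [576.5, -270.3, 54.4]
tcp_rot: [3.137, -0.011, -0.037]
contact_force: [-0.7, 0.5, 0.9]
grip_width: 0.3
```

```bash
python3 go.py 574 -268 55 -2.2
```

```text
t 3.95 pos [ 576.5 -270.3   54.4] rpy [179.75  -0.65  -2.1 ] F [-0.7  0.5  0.9] w 0.3
units shift [-0.13 -0.11 -0.03] turn [ 0.06 -0.16  0.02]
```

>>> step_arm --moves '[0,0,0.1,0,-0.1,0,1,-0.2,0,0.1,0,0,0,1,0,0,0.05,0,0,0,1,0,0,-0.5,0,0,0,1,0,0,-1,0,0,0,1,0,0,-1,0,0,0,1,-1,0,-0.8,0,0,0,-1,-1,0,-0.5,0,0,0,-1]'

```text
time: 4.62
tool_pos: [532.4, -267.4, 130.3]
tcp_rot: [3.137, -0.005, -0.035]
contact_force: [-0.5, 0.5, -0.3]
grip_width: 9.2
```

>>> step_arm --moves '[-1,0,0,0,0,0,-1,-1,0,0,0,0,0,-1,-1,0,0,0,0,0,-1,-1,0,0,0,0,0,-1,-1,0,0,0,0,0,-1,-1,0,0,0,0,0,-1,-1,0,0,0,0,0,-1,0,0,0,0,0,0,-1]'

```text
time: 5.28
tool_pos: [382.9, -261.7, 135.0]
tcp_rot: [3.134, -0.006, -0.034]
contact_force: [1.3, 0.1, -0.2]
grip_width: 62.5
```

```bash
python3 - <<'E'
from h import *
im=capture("top"); cv2.imwrite("pics/top2.png",im[:,:,::-1]); crop("",im,380,130,120,110,5,"pics/c5.png")
im=capture("scene"); cv2.imwrite("pics/scene2.png",im[:,:,::-1]); crop("",im,130,170,150,120,5,"pics/c6.png")
E
python3 go.py 511 -267 90 -2.2
```

```text
t 5.38 pos [ 385.9 -262.8  135.4] rpy [179.47  -0.51  -1.97] F [ 0.  -0.6  0.4] w 70.7
units shift [ 6.24 -0.03  2.33] turn [ 0.13 -0.13  0.06]
```

View pics/c5.png

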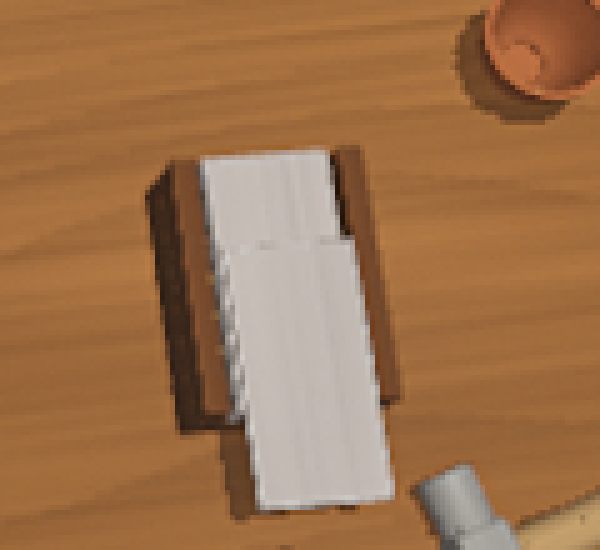

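View pics/c6.png

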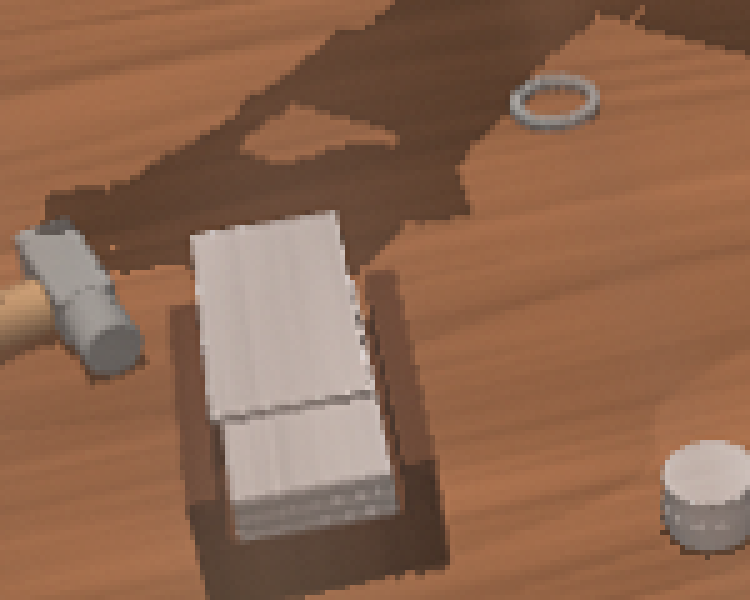

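The plate overhangs the front cleanly. In the top crop its corners are at (225,248), (354,238), (393,497) and (258,509). The hammer head is just to the front right, at crop (420-515, 465-550), so I'll check the finger clearance there.

Run:
```python
from h import *
o=np.array([380,130]); s=np.array([130,170])
P=onz("top",np.array([(225,248),(354,238),(393,497),(258,509)])/5+o-.5,54); print(P.round(1),P.mean(0), np.degrees(np.arctan2(*(P[0]+P[1]-P[2]-P[3])[[1,0]])))
P=onz("scene",np.array([(212,415),(376,396),(337,211),(190,236)])/5+s-.5,54); print(P.round(1),P.mean(0), np.degrees(np.arctan2(*(P[0]+P[1]-P[2]-P[3])[[1,0]])))
for z in(0,15,30):
  print(z,"top",onz("top",np.array([(417,488),(470,465),(480,500),(518,545)])/5+o,z).round(0)[:,:2].tolist(),"scn",onz("scene",np.array([(141,345),(95,250),(75,230),(60,300),(100,376)])/5+s,z).round(0)[:,:2].tolist())
```

```text
[[ 611.8 -241.7   54. ]
 [ 609.5 -301.2   54. ]
 [ 489.9 -295.6   54. ]
 [ 491.8 -235.1   54. ]] [ 550.74905613 -268.40482901   54.        ] -2.9266820220573426
[[ 606.7 -300.4   54. ]
 [ 614.9 -240.    54. ]
 [ 490.1 -237.1   54. ]
 [ 488.4 -297.8   54. ]] [ 550.02043508 -268.83671402   54.        ] -1.2813921998980193
0 top [[497.0, -329.0], [505.0, -356.0], [488.0, -357.0], [465.0, -371.0]] scn [[485.0, -326.0], [409.0, -341.0], [391.0, -349.0], [442.0, -358.0], [501.0, -344.0]]
15 top [[495.0, -323.0], [503.0, -350.0], [486.0, -351.0], [464.0, -364.0]] scn [[505.0, -325.0], [431.0, -340.0], [413.0, -347.0], [463.0, -356.0], [521.0, -343.0]]
30 top [[494.0, -317.0], [501.0, -343.0], [485.0, -345.0], [463.0, -358.0]] scn [[525.0, -324.0], [453.0, -338.0], [435.0, -346.0], [484.0, -354.0], [540.0, -341.0]]
```

The hammer head is about 25 mm tall and reaches x≈505. I'll pinch at x≈516 with TCP z≈36 and a partial opening, which clears both hammer and stand.

>>> step_arm --moves '[0.8,0,0,0.1,-0.1,0,-0.72,0.9,0,0,0,0,0,-0.72,0.9,0,0,0,0,0,-0.72,0.9,0,0.2,0,0,0,-0.72,0.9,0,0.2,0,0,0,-0.72,0.9,0,0.4,0,0,0,-0.72,0.8,0,0.4,0,0,0,-0.72,0.3,0,0.2,0,0,0,-0.72]'

```text
time: 6.05
tool_pos: [527.0, -268.6, 109.3]
tcp_rot: [3.135, -0.009, -0.034]
contact_force: [-0.7, -0.5, 0.0]
grip_width: 79.2
```

```bash
python3 go.py 516 -267.3 36 -2.1
```

```text
t 6.05 pos [ 527.  -268.6  109.3] rpy [179.62  -0.49  -1.95] F [-0.7 -0.5  0. ] w 79.2
units shift [-0.59 -0.07  3.66] turn [ 0.09 -0.12  0.04]
```

>>> step_arm --moves '[-0.4,-0.05,0.4,0.1,-0.1,0,-0.72,-0.1,0,0.5,0,0,0,-0.72,0,0,0.3,0,0,0,-0.72,0,0,0,0,0,0,-0.72]'

```text
time: 6.38
tool_pos: [517.2, -265.9, 81.8]
tcp_rot: [-3.139, 0.002, -0.031]
contact_force: [0.3, -0.0, 0.1]
grip_width: 78.9
```

```bash
python3 go.py 516 -267.3 36 -2.1
```

```text
t 6.38 pos [ 517.2 -265.9   81.8] rpy [-1.7985e+02  1.0000e-01 -1.7500e+00] F [ 0.3 -0.   0.1] w 78.9
units shift [-0.06  0.08  2.29] turn [-0.04  0.03  0.09]
```

>>> step_arm --moves '[-0.05,0.08,0.4,0,0,0.1,-0.72,0,0,0.4,0,0,0,-0.72,0,0,0.4,0,0,0,-0.72,0,0,0.4,0,0,0,-0.72,0,0,0.3,0,0,0,-0.72,0,0,0.1,0,0,0,-0.72,0,0,0,0,0,0,-0.72]'

```text
time: 6.97
tool_pos: [514.4, -268.0, 38.4]
tcp_rot: [-3.139, 0.002, -0.04]
contact_force: [0.6, -0.9, -0.3]
grip_width: 78.8
```

```bash
python3 go.py 516 -267.3 36 -2.1;python3 - <<'E'
from h import *
im=capture("top"); crop("",im,360,130,140,110,5,"pics/c7.png")
im=capture("scene"); crop("",im,110,150,160,120,5,"pics/c8.png")
E
```

```text
t 6.97 pos [ 514.4 -268.    38.4] rpy [-1.7984e+02  1.3000e-01 -2.2900e+00] F [ 0.6 -0.9 -0.3] w 78.8
units shift [ 0.08 -0.04  0.12] turn [-0.04  0.03 -0.05]
```

View pics/c8.png

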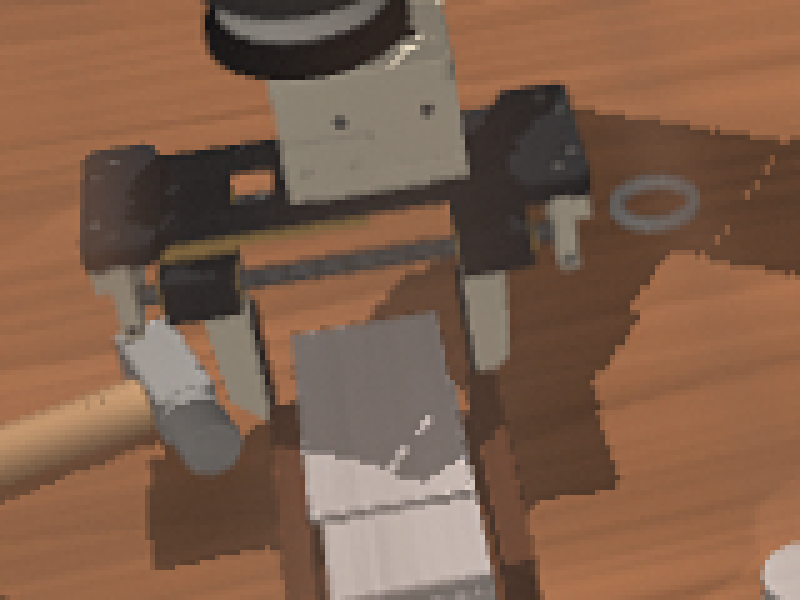

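The fingers straddle the overhang, clear of the hammer. I'm lowering slightly and closing.

>>> step_arm --moves '[0.05,-0.03,0.1,0,0,0,-0.72,0,0,0,0,0,0,1,0,0,0,0,0,0,1,0,0,0,0,0,0,1,0,0,0,0,0,0,1,0,0,0,0,0,0,1,0,0,0,0,0,0,1]'

```text
time: 7.65
tool_pos: [516.9, -267.8, 38.5]
tcp_rot: [-3.141, -0.001, -0.039]
contact_force: [0.2, -0.1, -0.6]
grip_width: 59.4
```

```bash
python3 go.py 516 -267.3 36 -2.1
```

```text
t 7.65 pos [ 516.9 -267.8   38.5] rpy [-1.7995e+02 -6.0000e-02 -2.2600e+00] F [ 0.2 -0.1 -0.6] w 59.4
units shift [-0.05 -0.02  0.12] turn [-0.01 -0.01 -0.04]
```

Gripped at 59.4 mm. I'm lifting gently.

>>> step_arm --moves '[0,0,-0.2,0,0,0,1,0,0,-0.3,0,0,0,1,0,0,-0.4,0,0,0,1,0,0,-0.4,0,0,0,1,0,0,-0.5,0,0,0,1,0,0,-0.5,0,0,0,1,0,0,-0.5,0,0,0,1,0,0,0,0,0,0,1]'

```text
time: 8.32
tool_pos: [517.1, -268.2, 101.5]
tcp_rot: [3.142, -0.002, -0.039]
contact_force: [0.1, -0.9, -0.7]
grip_width: 58.8
```

```bash
python3 go.py 516 -267.3 36 -2.1;python3 - <<'E'
from h import *
im=capture("scene"); crop("",im,110,120,160,120,5,"pics/c9.png")
E
```

```text
t 8.32 pos [ 517.1 -268.2  101.5] rpy [ 1.80e+02 -1.20e-01 -2.26e+00] F [ 0.1 -0.9 -0.7] w 58.8
units shift [-0.06 -0.04  3.28] turn [ 0.   -0.03 -0.04]
```

View pics/c9.png

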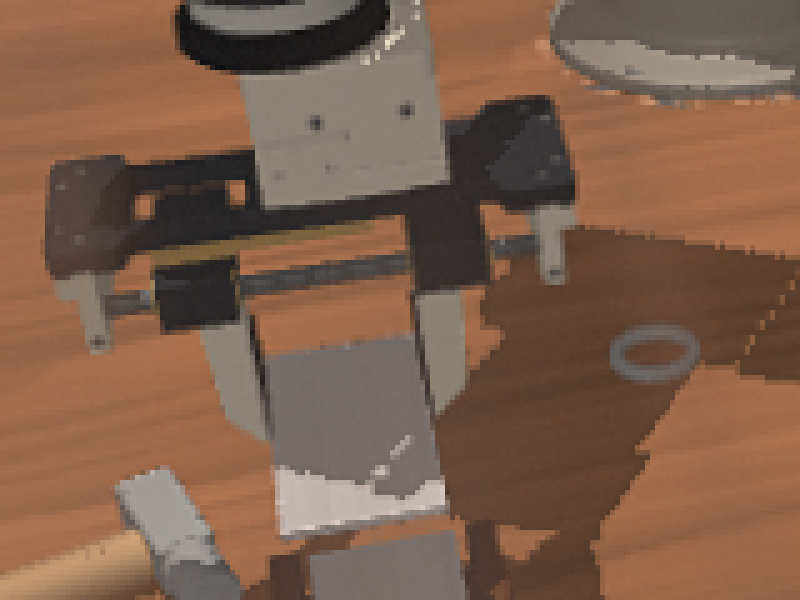

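Run:
```python
from h import *
s=np.array([110,120])
q=np.array([(267,355),(414,335),(446,507),(281,531)])/5+s-.5
P=onz("scene",q,117); print(P.round(1))
m=(P[2]+P[3])/2; f=(P[0]+P[1])/2; print(np.linalg.norm(m-f))
for dz in(-10,-5,0,5): 
  r=onz("scene",q[2:],117+dz).mean(0); print(dz,np.linalg.norm(r-f).round(1))
```

```text
[[ 486.9 -296.6  117. ]
 [ 491.1 -238.4  117. ]
 [ 611.4 -242.5  117. ]
 [ 606.9 -301.2  117. ]]
120.25690986817294
-10 106.7
-5 113.4
0 120.3
5 127.3
```

The plate is level in the grip, with its centre 33 mm ahead of the TCP. I'm carrying it to the anvil, aiming for TCP (553, -23).

>>> step_arm --moves '[0,-0.4,-0.2,0,0,0,1,0.1,-0.8,0,0,0,-0.1,1,0.2,-0.8,0,0,0,-0.1,1,0.2,-0.8,0,0,0,-0.1,1,0.2,-0.8,0,0,0,-0.1,1,0.2,-0.8,0,0,0,-0.1,1,0.2,-0.8,0,0,0,-0.1,1,0.2,-0.8,0,0,0,-0.1,1]'

```text
time: 9.03
tool_pos: [543.3, -137.1, 102.3]
tcp_rot: [-3.137, 0.005, 0.01]
contact_force: [0.4, -0.5, -0.8]
grip_width: 59.0
```

```bash
python3 go.py 553.3 -22.9 100 0.6
```

```text
t 9.03 pos [ 543.3 -137.1  102.3] rpy [-179.74    0.26    0.56] F [ 0.4 -0.5 -0.8] w 59.0
units shift [ 0.56 -5.71  0.14] turn [-0.06  0.07 -0.01]
```

>>> step_arm --moves '[0,-0.8,0,0,0,0,1,0.1,-0.8,0,0,0,0,1,0.1,-0.8,0,0,0,0,1,0.1,-0.8,0,0,0,0,1,0.1,-0.8,0,0,0,0,1,0.1,-0.6,0,0,0,0,1,0,-0.3,0,0,0,0,1,0,0,0,0,0,0,1]'

```text
time: 9.7
tool_pos: [546.8, -18.3, 98.6]
tcp_rot: [-3.131, 0.016, 0.022]
contact_force: [0.3, 1.0, -0.7]
grip_width: 59.0
```

```bash
python3 go.py 553.3 -22.9 70 0.6
```

```text
t 9.7 pos [546.8 -18.3  98.6] rpy [-179.39    0.89    1.27] F [ 0.3  1.  -0.7] w 59.0
units shift [0.34 0.25 1.42] turn [-0.15  0.22  0.17]
```

>>> step_arm --moves '[0.3,0.2,0.2,-0.1,0.2,0.1,1,0,0,0.3,0,0,0,1,0,0,0.3,0,0,0,1,0,0,0,0,0,0,1]'

```text
time: 10.03
tool_pos: [552.6, -22.5, 80.4]
tcp_rot: [-3.139, 0.001, 0.015]
contact_force: [-0.5, 0.9, -1.3]
grip_width: 59.1
```

```bash
python3 go.py 553.3 -22.9 60 0.6;python3 - <<'E'
from h import *
im=capture("scene"); cv2.imwrite("pics/s10.png",im[:,:,::-1]);crop("",im,230,120,150,120,5,"pics/c10.png")
im=capture("top"); cv2.imwrite("pics/t10.png",im[:,:,::-1]);crop("",im,280,130,120,110,5,"pics/c11.png")
E
```

```text
t 10.03 pos [552.6 -22.5  80.4] rpy [-1.7985e+02  7.0000e-02  8.7000e-01] F [-0.5  0.9 -1.3] w 59.1
units shift [0.04 0.02 1.02] turn [-0.04  0.02  0.07]
```

View pics/c10.png

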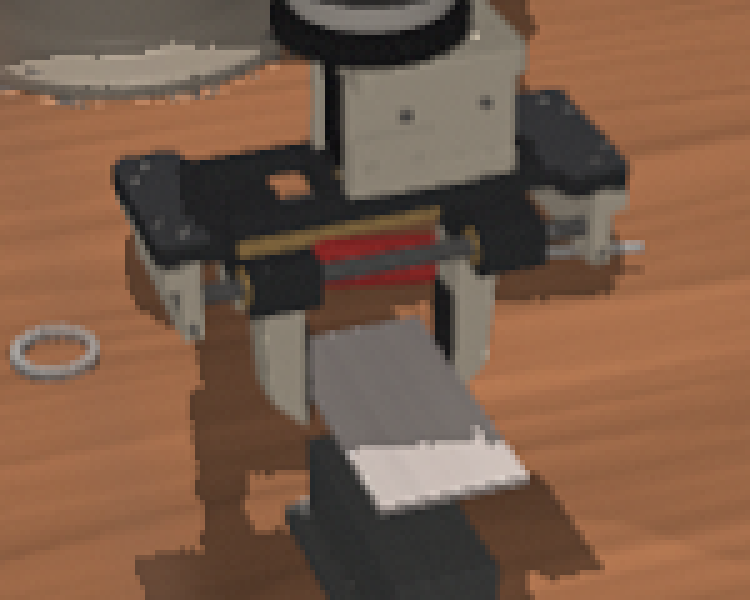

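View pics/c11.png

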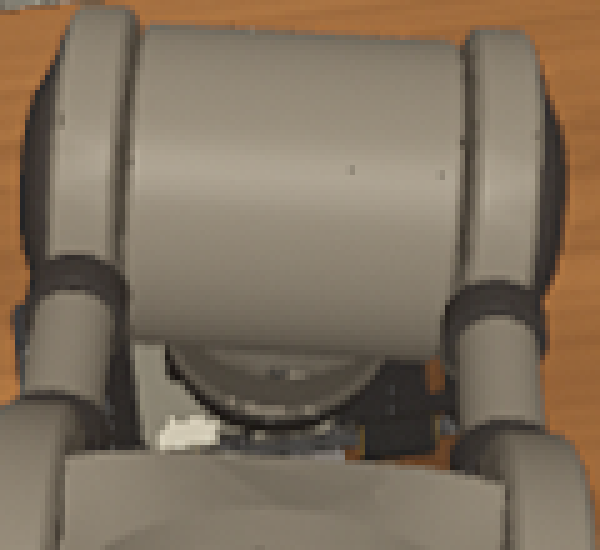

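The plate hangs level above the anvil. Its visible corners in the scene crop are about (312,338), (418,320), (528,474) and (380,507). The top view is hidden by the arm.

Run:
```python
from h import *
s=np.array([230,120])
q=np.array([(311,337),(420,319),(528,473),(380,507)])/5+s-.5
P=onz("scene",q,95.7); print(P.round(1),P.mean(0)); e=P[2]+P[3]-P[0]-P[1]; print(np.degrees(np.arctan2(e[1],e[0])),np.linalg.norm(e)/2)
# predicted plate corners
o=get_obs(); a=o["tcp_rot"][2]; 
c=o["tool_pos"][:2]+33*np.array([np.cos(a),np.sin(a)]); print("pred",c)
w=[(c[0]+x*np.cos(a)-y*np.sin(a),c[1]+x*np.sin(a)+y*np.cos(a),95.7) for x,y in((-60,-30),(-60,30),(60,30),(60,-30))]
print(((proj("scene",w)+.5-s)*5).round(0))
```

```text
[[524.4 -40.5  95.7]
 [525.5   7.1  95.7]
 [643.1   9.7  95.7]
 [645.6 -50.8  95.7]] [584.68156319 -18.62040606  95.7       ]
-1.8591874043722447 119.45834027395934
pred [586.02837225 -22.05418684]
[[284. 345.]
 [420. 319.]
 [528. 477.]
 [380. 508.]]
```

Three visible corners match the prediction within about a pixel; the fourth is hidden behind a finger. Lowering now.

>>> step_arm --moves '[0.05,0.05,0.3,0,0,0.1,1,0,0,0.4,0,0,0,1,0,0,0.4,0,0,0,1,0,0,0.3,0,0,0,1,0,0,0.2,0,0,0,1,0,0,0.05,0,0,0,1,0,0,0,0,0,0,1]'

```text
time: 10.72
tool_pos: [554.0, -25.0, 44.3]
tcp_rot: [-3.139, 0.001, 0.005]
contact_force: [-0.5, -0.5, -0.9]
grip_width: 59.4
```

```bash
python3 go.py 553.3 -22.9 38.5 0.6
```

```text
t 10.72 pos [554.  -25.   44.3] rpy [-1.7986e+02  5.0000e-02  2.8000e-01] F [-0.5 -0.5 -0.9] w 59.4
units shift [-0.03 -0.1   0.29] turn [-0.04  0.01 -0.08]
```

>>> step_arm --moves '[-0.03,-0.1,0.05,-0.04,0,-0.08,1,0,0,0.1,0,0,0,1,0,0,0.05,0,0,0,1,0,0,0.03,0,0,0,1]'

```text
time: 11.05
tool_pos: [553.8, -22.6, 39.8]
tcp_rot: [3.141, -0.0, 0.011]
contact_force: [0.1, 1.0, -0.2]
grip_width: 59.2
```

```bash
python3 go.py 553.3 -22.9 38.5 0.6
```

```text
t 11.05 pos [553.8 -22.6  39.8] rpy [ 1.7996e+02 -2.0000e-02  6.6000e-01] F [ 0.1  1.  -0.2] w 59.2
units shift [-0.02  0.01  0.07] turn [ 0.01 -0.    0.01]
```

>>> step_arm --moves '[-0.02,0,0.04,0,0,0,1,0,0,0.04,0,0,0,1]'

```text
time: 11.22
tool_pos: [553.6, -22.6, 38.4]
tcp_rot: [3.141, -0.001, 0.012]
contact_force: [-0.2, 0.7, -1.6]
grip_width: 59.3
```

```bash
python3 go.py 553.3 -22.9 38.5 0.6
```

```text
t 11.22 pos [553.6 -22.6  38.4] rpy [ 1.7995e+02 -6.0000e-02  6.8000e-01] F [-0.2  0.7 -1.6] w 59.3
units shift [-0.02  0.02 -0.  ] turn [ 0.01 -0.02  0.02]
```

>>> step_arm --moves '[0,0,0.03,0,0,0,1,0,0,0.03,0,0,0,1]'

```text
time: 11.38
tool_pos: [553.8, -22.5, 38.2]
tcp_rot: [3.141, -0.002, 0.012]
contact_force: [-2.5, 0.2, 6.5]
grip_width: 59.0
```

>>> step_arm --moves '[0,0,0.03,0,0,0,1]'

```text
time: 11.47
tool_pos: [553.9, -22.6, 38.3]
tcp_rot: [3.141, -0.002, 0.012]
contact_force: [-2.1, 0.3, 4.4]
grip_width: 59.2
```

Contact at 4–6 N. Opening.

>>> step_arm --moves '[0,0,0,0,0,0,-0.7,0,0,0,0,0,0,-0.7,0,0,0,0,0,0,-0.7,0,0,0,0,0,0,-0.7,0,0,0,0,0,0,-0.7]'

```text
time: 11.88
tool_pos: [554.6, -22.8, 38.6]
tcp_rot: [3.14, -0.004, 0.012]
contact_force: [-0.8, -0.6, 0.3]
grip_width: 77.9
```

```bash
python3 go.py 553.3 -22.9 38.5 0.6
```

```text
t 11.88 pos [554.6 -22.8  38.6] rpy [179.92  -0.25   0.66] F [-0.8 -0.6  0.3] w 77.9
units shift [-0.07  0.    0.  ] turn [ 0.02 -0.06  0.02]
```

>>> step_arm --moves '[0,0,-0.3,0,0,0,-0.7,0,0,-0.5,0,0,0,-0.7,0,0,-0.8,0,0,0,-0.7,0,0,-1,0,0,0,-0.7,0,0,-1,0,0,0,-0.7,-0.5,0,-1,0,0,0,-0.7,-1,0,-0.5,0,0,0,-0.7,-1,0,0,0,0,0,-0.7]'

```text
time: 12.55
tool_pos: [506.0, -23.6, 149.1]
tcp_rot: [3.139, -0.008, 0.012]
contact_force: [0.7, -0.3, 0.3]
grip_width: 78.3
```

>>> step_arm --moves '[-1,1,0,0,0,0,-0.7,-1,1,0,0,0,0,-0.7,-1,1,0,0,0,0,-0.7,-1,1,0,0,0,0,-0.7,-0.8,1,0,0,0,0,-0.7,0,1,0,0,0,0,-0.7,0,1,0,0,0,0,-0.7,0,0,0,0,0,0,-0.7]'

```text
time: 13.22
tool_pos: [405.8, -168.8, 158.5]
tcp_rot: [3.134, -0.019, 0.017]
contact_force: [-0.1, -0.1, 0.5]
grip_width: 77.7
```

```bash
python3 go.py 553.3 -22.9 38.5 0.6;python3 - <<'E'
from h import *
im=capture("scene"); cv2.imwrite("pics/s12.png",im[:,:,::-1]);crop("",im,260,180,100,90,6,"pics/c12.png")
im=capture("top"); cv2.imwrite("pics/t12.png",im[:,:,::-1]);crop("",im,290,160,80,90,6,"pics/c13.png")
E
```

```text
t 13.22 pos [ 405.8 -168.8  158.5] rpy [179.56  -1.12   0.95] F [-0.1 -0.1  0.5] w 77.7
units shift [ 7.38 -7.22  6.09] turn [ 0.11 -0.28  0.09]
```

View pics/c12.png

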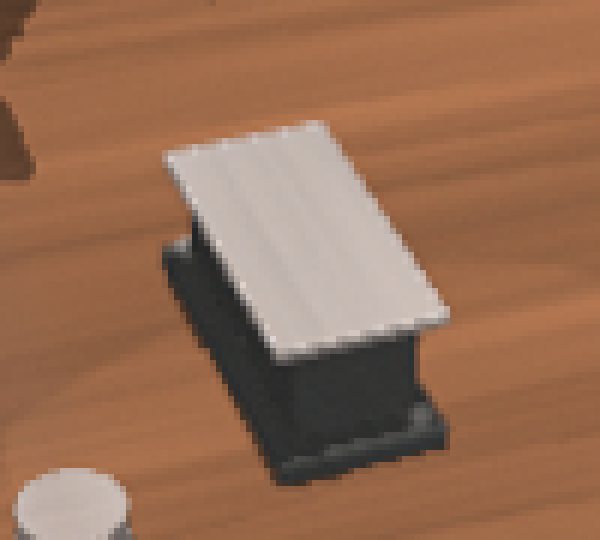

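View pics/t12.png

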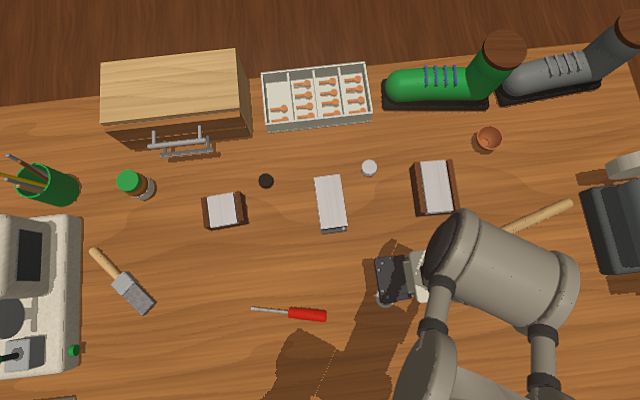

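View pics/c13.png

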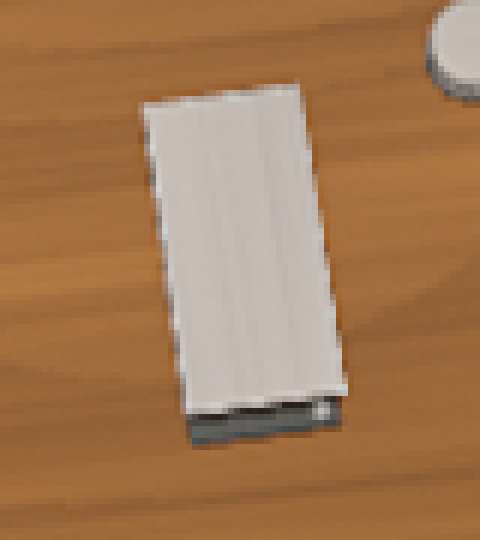

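The plate lies flat on the anvil. Its corners in the top crop are (143,104), (298,86), (346,392) and (187,413). I'll check numerically how well it is centred.

Run:
```python
from h import *
for n,f,roi in(("top","t12",(305,165,352,238)),("scene","s12",(280,195,340,245)),("top","t12",(195,180,255,235)),("top","top0",(195,180,255,235))):
    im=cv2.imread(f"pics/{f}.png"); hsv=cv2.cvtColor(im,cv2.COLOR_BGR2HSV)
    m=((hsv[...,1]<60)&(hsv[...,2]>125)).astype(np.uint8); k=np.zeros_like(m); x0,y0,x1,y1=roi;k[y0:y1,x0:x1]=1
    m=cv2.morphologyEx(m*k,cv2.MORPH_OPEN,np.ones((3,3)))
    c=max(cv2.findContours(m,cv2.RETR_EXTERNAL,cv2.CHAIN_APPROX_NONE)[0],key=cv2.contourArea).reshape(-1,2)
    print(n,f,cv2.minAreaRect(onz(n,c,54)[:,:2].astype(np.float32)))
q=np.array([(143,104),(298,86),(346,392),(187,413)])/6+[290,160]-.5
P=onz("top",q,54);e=P[0]+P[1]-P[2]-P[3];print(P.mean(0),np.degrees(np.arctan2(e[1],e[0])))
q=np.array([(165,154),(322,122),(449,317),(280,357)])/6+[260,180]-.5
P=onz("scene",q,54);e=P[2]+P[3]-P[0]-P[1];print(P.mean(0),np.degrees(np.arctan2(e[1],e[0])))
```

```text
top t12 ((587.4537353515625, -21.48126983642578), (121.21160125732422, 60.86102294921875), 1.579541802406311)
scene s12 ((587.3732299804688, -22.43609046936035), (122.82389068603516, 61.09142303466797), 1.3046051263809204)
top t12 ((596.6797485351562, 223.97091674804688), (72.76969146728516, 60.37711715698242), 3.6786863803863525)
top top0 ((596.6739501953125, 224.06158447265625), (72.76969146728516, 60.19536209106445), 3.6786863803863525)
[587.68916207 -21.42904017  54.        ] 1.3167756074009946
[586.79038628 -21.94806529  54.        ] 0.9303503522429785
```

```bash
python3 -c "
from plant import *
print(close_job())"
```

```text
the job is handed in; nothing more can be done
None
```

The long plate is lying flat and lengthwise on the anvil, and I handed the job in at about 13 s of the 48 s allowed.

**What I did:**
- I dragged the top plate about 45 mm out over the front end with closed fingertips, pressing at roughly 5–8 N.
- I pinched the overhang by its long edges (opening read about 59 mm), carried it level to the anvil and lowered it to light contact of 4–6 N.
- I then opened the fingers and backed the arm clear.

**Last checks:**

| | Centre (mm) | Yaw |
|---|---|---|
| Plate on the anvil | (587.4, -22.0) | about 1.3° |
| Anvil | (586.4, -22.6) | about 0.5° |

- **Placing:** the plate is centred to within about 1 mm, and its long axis is within about 1° of the anvil's.
- **Disagreement:** my readings of the anvil's own yaw, from the two views and from its top and foot, ranged from -0.8° to +0.9°, so the angle match is only good to about a degree.
- **Short stack:** its plate measured the same before and after, within 0.1 mm.
- **Robot:** the contact force read zero within noise at the end, with the arm touching nothing.

No check failed.

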